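# Lock a casting mould in a gate clamp

### The arm

A 6-joint arm with a two-finger parallel gripper is mounted at the origin on a cart in front of the work surface, level with it; the furniture and walls round the work are solid. World frame = base frame: x ahead of the robot, y to its left, z up, the work surface at z = 0. Lengths are in m, angles in rad, forces in N, time in s.
With the tool pointing down it reaches from about 0.25 to 0.725 m from the base axis. Payload 4 kg.
Tool frame: the origin (TCP) lies at the very end of the fingers, on their centre line; the grasp point (between the pads) lies 19 mm behind it; z points along the fingers, y is the line along which they close (so a half turn about z gives the same grasp; the last joint's range is limited). The gripper opens to 85 mm and grips with 20 to 120 N. Pads are 22 mm wide; open, the fingers measure 114 mm over their backs; the gripper's body (76 mm by 85 mm) begins 54 mm behind the grasp point. The pads swing forward as they close: fully open they stand 13 mm farther back than shut.
Start: joints at [-1.142, 0.241, 0.005, 1.335, 0, 1.571], TCP at [0.208, -0.455, 0.231] pointing down, gripper open.
Joint ranges: [-2.72, 2.72], [-1.05, 1.87], [-1.09, 1.28], [-1.99, 2.15], [-1.42, 1.44], [-3.14, 3.14]. Speed limits (rad/s): [2.79, 2.79, 3.14, 3.14, 3.14, 3.14].

### API

Orientations are given as a unit quaternion [x, y, z, w].
In Python, from workcell import bot gives the robot as it stands.
- The arm moves only by the tool carry_out, never from a script. Its argument "increments" is one flat list of numbers, 5 for each row, row after row: the finger opening in cm, from 0 to 8.54, then the shift along the tool's x, y, z in cm, then the turn about the tool's z in rad. A call has exactly 5 rows; each row shifts and turns the commanded pose from where the row before left it, along the tool's axes as they then stand; what a row does not reach is not made up. A row lasts 1/8 s, in which the tool goes at most 62.5 mm and 10.7 degrees, less where a joint would pass 70% of its speed; a pose out of reach is approached as far as the arm can. A call with a gripper value outside its range is refused whole. The fingers move at their own pace and stop on an object; the grip force is fixed at half the most. Time passes only in rows, so rows that do not move let the fingers close, or fill a call up. It gives the time, the measured TCP pose, the force, the opening and the grip force at its end, in the units of the state.
- bot.get_obs(): the state, without advancing time (a new reading comes with each control period).
- bot.camera(name): name is "scene" or "side" or "wrist"; returns a dict with "pixels" (384x512x3 uint8, blue, green, red), "range_z" (384x512 float32, m along the optical axis (not along the pixel's ray), 0 where there is no reading), "mtx" (3x3 intrinsics, pixels), "eye" and "attitude" of the camera in the world. Camera axes: x right, y down, z forward; pixel columns grow to the right and rows downward; lengths in m; the calibration is good to about 2 mm. The wrist camera is an equidistant fisheye: a pixel r from the principal point sees the ray r / f radians off the axis. A picture is of the moment at which its call begins.
- bot.job_done(): hands the job in; it is judged then, once.
Trained networks look in a picture, given as the dict that the camera call returned (one of the last four; its "shot" number tells which), for a name from the list of things; names that differ only in an ending like _2 or _b are one class to them, and where a whole thing is asked for, a point or a joint stands for the part that bears it (a point fixed in the world has none). Each returns a list of dicts, best first, with "p" (0 to 1); they miss things now and then, are a little off and sometimes report something else, mostly with a low value. They report only what shows in the picture. A call takes as long as a camera call. They do not tell look-alikes from the thing itself.
- bot.find_in(picture, name): "xyz" ([x, y, z] in m, in the coordinates of the camera as it stood for that picture, good to about 4 mm: the middle of the surface that is visible of it).
- bot.regions_of(picture, name): "mask" (384x512 bool, what is visible of it).
- bot.place_of(picture, name): "xyz" ([x, y, z] in m, in the coordinates of the camera as it stood for that picture, good to about 4 mm: a listed point, or the origin of a listed thing).
The state is a dict: "clock": time; "joint_pos": joint angles; "joint_vel": joint speeds; "tau": joint torques, N m; "eef_pos": TCP position; "tool_rot": TCP orientation; "ft_force": force on the tool from outside, world axes, zero at the start; "ft_torque": the same for the moment, N m; "grip_width": finger opening in m; "grasp_force": force on a finger pad.
Only numpy, scipy, OpenCV 4.12 (cv2) and the standard library are available. Lean on these libraries where they do the work, as an engineer would, in place of code of your own. Each camera call takes 0.05 s, during which the arm holds its last target. There are 200 camera calls.

### The job

Clamp the casting mould against the fence of the gate clamp and lock it there: with the fingertips push the round finger cup along the long leg of the L-shaped slot to the corner, then sideways to the very end of the short leg, and leave it there. Only push, gently, and do not pinch or grip the cup. Do not touch the mould with the robot, keep it lying flat on the clamp, and leave the snips, bottles and sanding block round the clamp where they are.

Things in the scene. Friction and masses are not known exactly. Their poses are not given: they have to be found in the camera images.
- gate_clamp: gate clamp fixed to the bench: dark base 297x128x10 mm, at one end a raised steel cover (119x112 mm, top 29 mm above the bench) with an L-shaped slot 18 mm wide, at the other an upright fence (110 wide, top 46). Origin on the bench under mid base; x points along the base to the fence (clamping direction, slot's long leg), z up; the slot's short leg runs from the corner to +y (left)
- slot_start (a point): in the clamp's frame (see gate_clamp) at (-100, -20, 50) mm: where the centre of the cup's rim stands at the start of the slot's long leg (joint jaw 0, joint finger_cup 0)
- slot_corner (a point): in the clamp's frame (see gate_clamp) at (-30, -20, 50) mm: where the centre of the cup's rim stands at the corner of the slot (jaw 0.070, finger_cup 0)
- slot_end (a point): in the clamp's frame (see gate_clamp) at (-30, 20, 50) mm: where the centre of the cup's rim stands at the end of the short leg, locked (jaw 0.070, finger_cup 0.040)
- cup_rim (a point): centre of the mouth of the black finger cup, fixed on the pin that follows the slot. Rim 50 mm above the bench, inner floor 35 mm; 74 mm across outside at the rim, 64 at the foot; inside 54 mm at the floor, 64 at the rim: closed fingertips fit in and can push its wall. It moves only level along the slot, cannot be lifted, takes 2 to 7 N, and stays where it is left
- jaw (a joint): travel of the jaw carriage with the cup along the long leg, m: 0 at the slot's start, 0.070 at the corner. The 12 mm pin has 3 mm play each side in the slot, so the turn opens at about 0.067. The jaw is an upright plate 96 mm wide, top 41 mm above the bench, its face 106 mm ahead of the cup's centre; it pushes the mould
- finger_cup (a joint): travel of the cup along the short leg, m: 0 in the long leg, 0.040 at the end of the short leg. The slot blocks it until the corner is reached; in the short leg the jaw cannot slide back. Pushes on its stops or slot walls should stay well under 20 N
- mould: loose two-part casting mould: pale plaster block 62x90x36 mm (62 along its x) with two steel straps and a 9 mm high pour lip on top, 0.2 to 0.45 kg, lying on the base between jaw and fence. Origin at the centre of its underside, 10 mm above the bench; its x lies nearly along the clamp's x. With the jaw at 0.070 it has 2.5 mm to spare
- fence (a point): point on the middle of the fence's face, at the base plate's upper surface (clamp frame 140.5, 0, 10 mm), axes as the clamp's; the mould's centre is 31 mm before it when seated
- flush_snips: a bystander: pair of small flush-cutting snips with orange and black handles, 123 x 38 x 11 mm, lying on the bench beside the clamp; origin at the centre of its underside
- glue_bottle: a bystander: slim white glue bottle with a red nozzle cap, 30 mm across, 147 mm tall, standing beside the clamp near its fence; origin at the centre of its underside
- paint_bottle_1: a bystander: small dark red paint bottle with a white nozzle cap, 36 mm across, 101 mm tall, standing on the other side of the clamp; origin at the centre of its underside
- sanding_block: a bystander: sanding sponge block, 62 x 96 x 28 mm, lying on the bench to the left; origin at the centre of its underside
Mind the look-alikes: they are no part of the job. What is shaped like the mould but purple is not meant.

How it is judged:
On the way, in this order (a step that is already met when the one before it is completed fails the run):
1. the cup is pushed along the long leg to the corner (value of joint jaw above 0.066 m and value of joint finger_cup below 0.015 m).
2. the cup is pushed to the end of the short leg (value of joint jaw above 0.066 m and value of joint finger_cup above 0.035 m), for 0.2 s.
At the end, for the whole second after the job is handed in: The cup is at the end of the short leg (joint jaw over 66 mm, joint finger_cup over 35 of 40 mm), and the mould lies flat and at rest between jaw and fence: its centre at most 37 mm before the fence's face (31 mm is touching), within 25 mm of the fence's middle, turned less than 0.1 rad (all of step 2 and x of mould in the frame of fence above -0.037 m and y of mould in the frame of fence between -0.025 and 0.025 m and angle between mould's own z axis and vertical below 0.08 rad and angle between the x axis of mould and the x axis of gate_clamp, either way round below 0.1 rad and linear speed of mould below 0.02 m/s).
It fails at once if the robot touched the mould (contact force between any of the arm, the fingers and mould above 0.5 N).
It fails at once if the mould was lifted off or tipped (z of mould in the frame of gate_clamp above 0.02 m or angle between mould's own z axis and vertical above 0.2 rad).
It fails at once if the clamp was pressed or pinched with more than 40 N (contact force between any of the fingers, the arm and gate_clamp above 40 N).
It fails at once if the snips, a bottle or the sanding block was moved more than 2 cm (distance of any of flush_snips, glue_bottle, paint_bottle_1, sanding_block from where it was at the start of the episode above 0.02 m).
It also fails if it takes over 38 s, if anything falls off the work surface, if the arm or the gripper's body presses on something with over 40 N, if the wrist force passes 120 N, or if a joint passes its speed limit or range.

## Working session

There is one attempt and no reset: what is moved stays moved. The work goes in short steps, Python scripts to look and compute and a tool call to move; the robot and the scene stay as the last step left them, time stands still between calls to the robot, and variables do not carry over. Pictures are saved under pics/ and viewed, at most 10 in all, crops included, and the job is handed in when it is done.

Besides the shell and the picture viewer there is one more tool, called after "Call:" as name(argument=value, ...), one argument or row to a line, values as JSON. carry_out: Moves the arm, as the interface text tells. Its arguments: {"type":"object","properties":{"increments":{"type":"array","items":{"type":"number"}}},"required":["increments"]}

```bash
mkdir -p pics; cat > h.py <<'E'
import numpy as np, cv2
from scipy.spatial.transform import Rotation as R
from workcell import bot
def w(p,x): 
    a=np.array(p["attitude"]); M=a if a.shape==(3,3) else R.from_quat(a).as_matrix()
    return M@np.array(x)+np.array(p["eye"])
def pix(p,x):
    u=p["mtx"]@np.array(x); return np.round(u[:2]/u[2])
E
python3 - <<'E'
from h import *
o=bot.get_obs(); print(o["clock"],o["eef_pos"],R.from_quat(o["tool_rot"]).as_matrix().round(3),o["grip_width"])
for c in ["scene","side"]:
    p=bot.camera(c); cv2.imwrite(f"pics/{c}0.png",p["pixels"]); print(c,p["eye"],p["attitude"])
    for n in ["gate_clamp","cup_rim","slot_start","slot_corner","slot_end","mould","fence","glue_bottle","paint_bottle_1","flush_snips","sanding_block"]:
        for d in bot.place_of(p,n)[:3]: print(n,round(d["p"],2),w(p,d["xyz"]).round(4),pix(p,d["xyz"]))
E
```

```text
0.0 [ 0.2076226  -0.45415709  0.2304169 ] [[ 0.909  0.416 -0.001]
 [ 0.416 -0.909  0.002]
 [ 0.    -0.002 -1.   ]] 0.08531531257851208
scene [-0.40022894  0.83179968  0.88954294] [-0.47898431  0.76489192 -0.3667213   0.22589792]
gate_clamp 0.92 [ 0.5526  0.1724 -0.0051] [300. 190.]
cup_rim 0.88 [0.5336 0.0841 0.0494] [329. 171.]
slot_start 0.89 [0.5307 0.0724 0.0476] [333. 171.]
slot_corner 0.75 [0.5572 0.1407 0.05  ] [310. 172.]
slot_end 0.88 [0.5258 0.1562 0.0481] [311. 179.]
mould 0.94 [0.3381 0.6409 0.0031] [182. 287.]
mould 0.82 [0.5815 0.2483 0.008 ] [275. 188.]
fence 0.84 [0.6193 0.2965 0.0088] [255. 185.]
glue_bottle 0.53 [0.5217 0.3373 0.0037] [258. 208.]
paint_bottle_1 0.78 [0.6788 0.1976 0.    ] [274. 169.]
flush_snips 0.76 [0.4551 0.2269 0.0037] [302. 211.]
sanding_block 0.8 [ 0.3802  0.3509 -0.0007] [277. 241.]
sanding_block 0.62 [ 5.53e-01  1.70e-01 -4.00e-04] [301. 188.]
side [ 0.54977578 -0.43390434  0.84251496] [ 0.9141634   0.03657876 -0.0065237  -0.40363934]
gate_clamp 0.59 [0.5544 0.1771 0.0028] [266. 282.]
cup_rim 0.89 [0.5345 0.0879 0.0499] [256. 302.]
cup_rim 0.64 [0.6202 0.3021 0.0096] [294. 243.]
slot_start 0.72 [0.6188 0.2988 0.0086] [293. 244.]
slot_start 0.61 [0.5284 0.0804 0.052 ] [253. 304.]
slot_corner 0.69 [0.5568 0.1448 0.0515] [268. 281.]
slot_end 0.79 [0.5246 0.1553 0.0546] [254. 275.]
mould 0.97 [0.5809 0.2472 0.012 ] [278. 258.]
mould 0.64 [ 0.4654  0.6955 -0.0008] [247. 153.]
mould 0.56 [ 0.3392  0.6458 -0.001 ] [207. 160.]
fence 0.78 [0.616  0.2991 0.0078] [292. 244.]
paint_bottle_1 0.96 [0.6769 0.1999 0.0016] [317. 278.]
paint_bottle_1 0.26 [0.585  0.2458 0.0147] [280. 258.]
flush_snips 0.87 [0.461  0.2267 0.0038] [230. 263.]
flush_snips 0.58 [0.5279 0.0793 0.0506] [253. 305.]
sanding_block 0.98 [0.3869 0.3504 0.0007] [208. 226.]
```

```bash
python3 - <<'E'
from h import *
# rigid 2D fit of clamp frame from network points
L=np.array([[0,0],[140.5,0],[-100,-20],[-30,-20],[-30,20]])/1000
W=np.array([[.5535,.1748],[.6177,.2978],[.5296,.0764],[.557,.1428],[.5252,.1558]])
lc,wc=L.mean(0),W.mean(0); z=((W-wc)@[1,1j]*np.conj((L-lc)@[1,1j])).sum(); a=np.angle(z)
c,s=np.cos(a),np.sin(a); M=np.array([[c,-s],[s,c]]); t=wc-M@lc
print("yaw",a,"t",t,"res mm",((L@M.T+t-W)*1000).round(1).tolist())
for n,q in dict(start=[-.1,-.02],corner=[-.03,-.02],end=[-.03,.02]).items(): print(n,(M@q+t).round(4))
for x in [(.534,.086),(.581,.2478)]: print("in clamp",((np.array(x)-t)@M).round(4))
a=cv2.imread("pics/scene0.png")[130:300,150:390]; b=cv2.imread("pics/side0.png")[130:340,170:370]
cv2.imwrite("pics/c0.png",cv2.resize(np.hstack([cv2.resize(a,(390,276)),cv2.resize(b,(263,276))]),None,fx=1.2,fy=1.2,interpolation=2))
E
```

```text
yaw 1.1067388109717298 t [0.55476859 0.17479787] res mm [[1.3, -0.0], [-0.0, 2.6], [-1.7, 0.0], [2.2, -3.8], [-1.7, 1.1]]
start [0.5279 0.0764]
corner [0.5592 0.139 ]
end [0.5235 0.1569]
in clamp [-0.0887 -0.0212]
in clamp [0.077  0.0092]
```

View pics/side0.png

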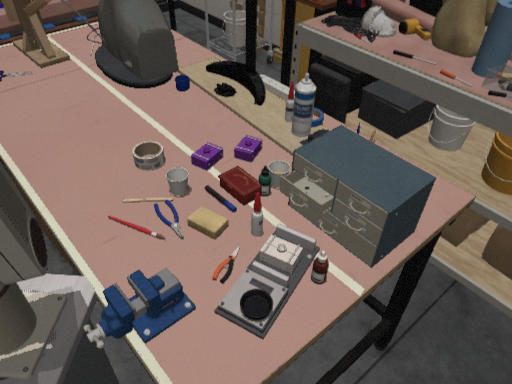

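View pics/c0.png

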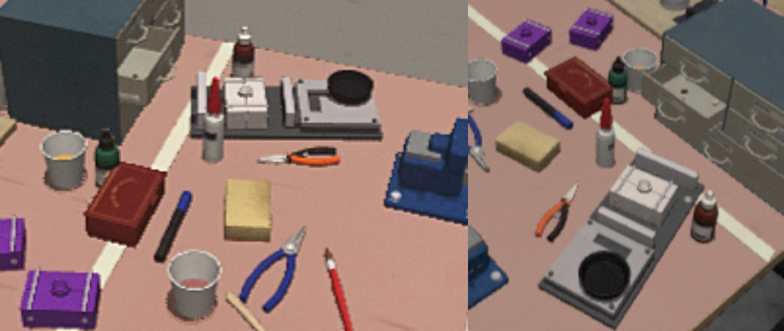

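```bash
python3 - <<'E'
from h import *
for c in ["scene","side"]:
    p=bot.camera(c); K=p["mtx"]; Z=p["range_z"]
    v,u=np.mgrid[:384,:512]; X=np.stack([(u-K[0,2])/K[0,0]*Z,(v-K[1,2])/K[1,1]*Z,Z],-1)[Z>0]
    a=np.array(p["attitude"]); X=X@R.from_quat(a).as_matrix().T+p["eye"]
    m=(np.hypot(X[:,0]-.534,X[:,1]-.084)<.055)
    r=X[m&(X[:,2]>.046)&(X[:,2]<.056)]
    f=X[m&(np.hypot(X[:,0]-.534,X[:,1]-.084)<.02)]
    (cx,cy),rad=cv2.minEnclosingCircle(r[:,:2].astype(np.float32))
    print(c,len(r),"rim circle",cx,cy,rad,"hull mid",(r.min(0)+r.max(0))/2,"floor z",np.median(f[:,2]))
    # clamp base outline: heights .006-.05 minAreaRect
    q=X[(X[:,0]>.42)&(X[:,0]<.68)&(X[:,1]>0)&(X[:,1]<.33)&(X[:,2]>.024)&(X[:,2]<.033)]
    print("cover rect",cv2.minAreaRect(q[:,:2].astype(np.float32)),len(q))
    for lo,hi in [((.2,-.45),(.5,.05)),((.3,-.05),(.5,.1)),((.5,0),(.7,.3))]:
        k=(X[:,0]>lo[0])&(X[:,0]<hi[0])&(X[:,1]>lo[1])&(X[:,1]<hi[1]); print(lo,hi,"max z",X[k,2].max() if k.any() else None)
E
```

```text
scene 77 rim circle 0.5290510654449463 0.0851186141371727 0.037995122373104095 hull mid [0.52898865 0.08499585 0.04934635] floor z 0.0336166866361885
cover rect ((0.5548441410064697, 0.19880247116088867), (0.24092939496040344, 0.2847181558609009), 5.250464916229248) 736
(0.2, -0.45) (0.5, 0.05) max z 0.11385889475514921
(0.3, -0.05) (0.5, 0.1) max z 0.11283287557883781
(0.5, 0) (0.7, 0.3) max z 0.1032207126830974
side 237 rim circle 0.5344870090484619 0.08527276664972305 0.0370325893163681 hull mid [0.53416261 0.08520404 0.05066123] floor z 0.03501139274288345
cover rect ((0.5526308417320251, 0.1862258017063141), (0.250091016292572, 0.2986186146736145), 2.8649723529815674) 1702
(0.2, -0.45) (0.5, 0.05) max z 0.11425467523097532
(0.3, -0.05) (0.5, 0.1) max z 0.11301196516002654
(0.5, 0) (0.7, 0.3) max z 0.10196366155610492
```

Call:
carry_out(
  increments=[0,0,0,-2,0,0,2,-4,0,-0.13,0,2,-5,0,-0.14,0,2,-5,0,-0.14,0,2,-5,0,-0.14],
)

```text
clock: 1.92
eef_pos: [0.1588, -0.256, 0.2512]
tool_rot: [0.881, 0.473, 0.0, 0.0]
ft_force: [0.4, -0.2, 1.0]
grip_width: 0.0001
grasp_force: 0.0
```

Call:
carry_out(
  increments=[0,0,0,0,-0.12,0,5,2,0,0,0,5,2,0,0,0,5,2,0,0,0,5,2,0,0],
)

```text
clock: 2.55
eef_pos: [0.3226, -0.1146, 0.2517]
tool_rot: [0.853, 0.522, 0.0, 0.001]
ft_force: [-0.4, -1.3, 0.0]
grip_width: -0.0001
grasp_force: 0.0
```

Call:
carry_out(
  increments=[0,5,2,0,0,0,5,2,0,0,0,5,2,0,0,0,5,2,0,0,0,0,0,0,0],
)

```text
clock: 3.18
eef_pos: [0.4856, 0.0282, 0.2503]
tool_rot: [0.852, 0.524, -0.0, -0.0]
ft_force: [-0.6, 0.0, 0.4]
grip_width: -0.0003
grasp_force: 0.0
```

```bash
python3 - <<'E'
from h import *
o=bot.get_obs(); T=R.from_quat(o["tool_rot"]).as_matrix(); print(o["clock"],o["eef_pos"],T.round(3).tolist(),o["joint_pos"].round(2) if hasattr(o["joint_pos"],'round') else o["joint_pos"])
p=bot.camera("side"); cv2.imwrite("pics/s1.png",cv2.resize(p["pixels"][130:384,60:400],None,fx=2,fy=2))
q=bot.camera("wrist"); cv2.imwrite("pics/w1.png",q["pixels"])
for pp in (p,q):
  for n in ["cup_rim","slot_start","slot_corner","slot_end","fence","gate_clamp"]:
    for d in bot.place_of(pp,n)[:1]: x=w(pp,d["xyz"]); print(n,round(d["p"],2),x.round(4),"tool cm",((x-o["eef_pos"])@T*100).round(2))
E
```

```text
3.175 [0.48564556 0.02820944 0.25028295] [[0.451, 0.893, -0.0], [0.893, -0.451, 0.0], [0.0, -0.001, -1.0]] [0.06 0.21 0.01 1.38 0.   2.1 ]
cup_rim 0.65 [0.5362 0.087  0.0524] tool cm [ 7.52  1.87 19.79]
slot_start 0.85 [0.5289 0.0797 0.0522] tool cm [ 6.54  1.55 19.81]
slot_corner 0.94 [0.5608 0.1448 0.0504] tool cm [13.8   1.46 19.99]
slot_end 0.83 [0.5253 0.1539 0.0533] tool cm [13.   -2.12 19.7 ]
fence 0.73 [0.6174 0.3004 0.0093] tool cm [30.23 -0.51 24.1 ]
gate_clamp 0.64 [0.5544 0.173  0.0037] tool cm [16.02 -0.38 24.66]
cup_rim 0.88 [0.5343 0.0792 0.0503] tool cm [ 6.75  2.05 20.  ]
slot_start 0.62 [0.5276 0.0724 0.0481] tool cm [ 5.83  1.76 20.22]
slot_corner 0.58 [0.5582 0.1354 0.0522] tool cm [12.84  1.66 19.81]
slot_end 0.88 [0.5249 0.1543 0.0471] tool cm [13.02 -2.17 20.32]
gate_clamp 0.87 [ 0.5493  0.1707 -0.0028] tool cm [15.58 -0.73 25.31]
```

View pics/w1.png

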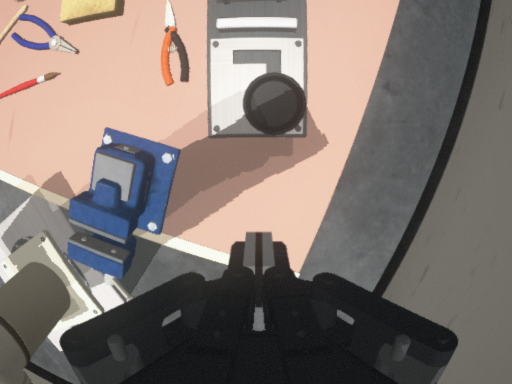

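Call:
carry_out(
  increments=[0,4,1,0,0,0,3,0.9,2,0,0,0,0,5.5,0,0,0,0,5.5,0,0,0,0,3,0],
)

```text
clock: 4.5
eef_pos: [0.5303, 0.0795, 0.088]
tool_rot: [0.853, 0.522, -0.002, -0.001]
ft_force: [0.0, 0.1, -0.1]
grip_width: -0.0001
grasp_force: 0.0
```

```bash
python3 - <<'E'
from h import *
o=bot.get_obs(); T=R.from_quat(o["tool_rot"]).as_matrix(); print(o["clock"],o["eef_pos"],o["ft_force"])
for c in ["scene","side","wrist"]:
  pp=bot.camera(c); cv2.imwrite(f"pics/{c}2.png",pp["pixels"])
  for n in ["cup_rim","slot_end"]:
    for d in bot.place_of(pp,n)[:1]: x=w(pp,d["xyz"]); print(c,n,round(d["p"],2),x.round(4),"tool cm",((x-o["eef_pos"])@T*100).round(2))
a=cv2.imread("pics/scene2.png")[110:240,220:400]; b=cv2.imread("pics/wrist2.png")
cv2.imwrite("pics/c2.png",np.hstack([cv2.resize(a,(415,300)),cv2.resize(b,(385,300))]))
E
```

```text
4.5 [0.5302669  0.07946641 0.08801306] [ 0.01751067  0.10958275 -0.14895428]
scene cup_rim 0.82 [0.53   0.0824 0.0496] tool cm [ 0.26 -0.14  3.84]
scene slot_end 0.82 [0.5236 0.1544 0.05  ] tool cm [ 6.39 -3.98  3.8 ]
side cup_rim 0.88 [0.5381 0.0879 0.0542] tool cm [1.12 0.32 3.37]
side slot_end 0.76 [0.5234 0.1556 0.052 ] tool cm [ 6.48 -4.06  3.6 ]
wrist cup_rim 0.85 [0.5338 0.0858 0.0517] tool cm [0.74 0.04 3.63]
wrist slot_end 0.78 [0.5253 0.1519 0.0484] tool cm [ 6.24 -3.72  3.95]
```

View pics/c2.png

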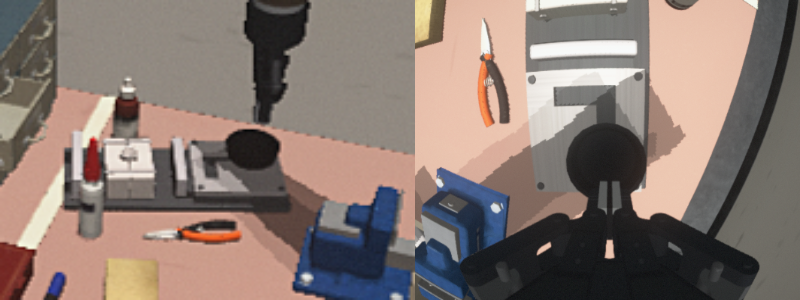

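Call:
carry_out(
  increments=[0,0.5,0,0,0,0,0,0,2,0,0,0,0,1.4,0,0,0,0,1.2,0,0,0,0,0,0],
)

```text
clock: 5.58
eef_pos: [0.5337, 0.084, 0.0441]
tool_rot: [0.853, 0.522, -0.001, -0.0]
ft_force: [0.5, 0.0, 0.3]
grip_width: 0.0001
grasp_force: 0.0
```

```bash
cat >> h.py <<'E'
def st():
    o=bot.get_obs(); T=R.from_quat(o["tool_rot"]).as_matrix()
    print(o["clock"],o["eef_pos"].round(4),"F tool",(T.T@o["ft_force"]).round(2)); return o,T
def cup(c="wrist"):
    p=bot.camera(c); o,T=st()
    for n in ["cup_rim","slot_end","slot_corner"]:
        for d in bot.place_of(p,n)[:1]: x=w(p,d["xyz"]); print(c,n,round(d["p"],2),x.round(4),"tool cm",((x-o["eef_pos"])@T*100).round(2))
    return p
E
python3 -c "
from h import *
cup();cup('side');cup('scene')"
```

```text
5.625 [0.5343 0.084  0.0449] F tool [-0.43  0.36 -1.14]
wrist slot_end 0.94 [0.5228 0.1537 0.0473] tool cm [ 5.69 -4.19 -0.24]
wrist slot_corner 0.85 [0.5585 0.1339 0.049 ] tool cm [ 5.54 -0.11 -0.41]
5.825 [0.5352 0.0842 0.0459] F tool [ 0.22 -0.59  0.09]
side cup_rim 0.58 [0.5361 0.0869 0.05  ] tool cm [ 0.29 -0.04 -0.4 ]
side slot_end 0.7 [0.5217 0.1557 0.0542] tool cm [ 5.76 -4.45 -0.83]
side slot_corner 0.68 [0.5598 0.1449 0.05  ] tool cm [ 6.53 -0.57 -0.4 ]
6.025 [0.5349 0.0841 0.0457] F tool [ 0.09  0.36 -0.26]
scene cup_rim 0.66 [0.5326 0.0826 0.0495] tool cm [-0.24 -0.14 -0.38]
scene slot_end 0.71 [0.5255 0.1559 0.0473] tool cm [ 5.97 -4.1  -0.16]
scene slot_corner 0.63 [0.5513 0.1414 0.0506] tool cm [ 5.86 -1.14 -0.49]
```

Call:
carry_out(
  increments=[0,0,0,0.4,0,0,0.8,0,0,0,0,0.6,0,0,0,0,0.5,0,0,0,0,0.5,0,0,0],
)

```text
clock: 6.8
eef_pos: [0.5454, 0.1052, 0.0412]
tool_rot: [0.853, 0.522, -0.001, 0.0]
ft_force: [-0.8, -2.8, 0.8]
grip_width: 0.0
grasp_force: 1.2
```

Call:
carry_out(
  increments=[0,0.5,0,0,0,0,0.5,0,0,0,0,0.5,0,0,0,0,0.5,0,0,0,0,0.5,0,0,0],
)

```text
clock: 7.42
eef_pos: [0.5568, 0.1279, 0.0412]
tool_rot: [0.853, 0.522, -0.0, 0.0]
ft_force: [-2.3, -2.7, 1.3]
grip_width: -0.0004
grasp_force: 1.9
```

```bash
python3 -c "
from h import *
st();cup();cup('side');cup('scene')"
```

```text
7.425 [0.5568 0.1279 0.0412] F tool [-3.43 -0.87 -1.28]
7.475 [0.5571 0.1285 0.0413] F tool [-2.2   0.37 -0.61]
wrist cup_rim 0.34 [ 6.796e-01  2.017e-01 -4.000e-04] tool cm [12.09  7.58  4.16]
wrist slot_end 0.88 [0.5261 0.1501 0.0478] tool cm [ 0.52 -3.75 -0.65]
wrist slot_corner 0.62 [0.5603 0.1342 0.0483] tool cm [ 0.65  0.02 -0.71]
7.675 [0.5571 0.1282 0.0413] F tool [-0.11  0.37 -0.63]
side cup_rim 0.79 [0.5483 0.1155 0.053 ] tool cm [-1.53 -0.2  -1.17]
side slot_end 0.93 [0.5248 0.1533 0.0528] tool cm [ 0.77 -4.02 -1.15]
side slot_corner 0.94 [0.5576 0.1445 0.0489] tool cm [ 1.47 -0.69 -0.75]
7.875 [0.5572 0.1279 0.0414] F tool [-0.39  0.14 -0.07]
scene cup_rim 0.8 [0.5447 0.1124 0.048 ] tool cm [-1.95 -0.41 -0.66]
scene slot_end 0.73 [0.5234 0.1583 0.0471] tool cm [ 1.17 -4.39 -0.56]
scene slot_corner 0.83 [0.5529 0.1376 0.0512] tool cm [ 0.66 -0.82 -0.97]
```

Call:
carry_out(
  increments=[0,0.5,0,0,0,0,0.5,0,0,0,0,0.5,0,0,0,0,0.4,0,0,0,0,0.3,0,0,0],
)

```text
clock: 8.65
eef_pos: [0.5669, 0.1476, 0.0412]
tool_rot: [0.853, 0.522, -0.0, 0.0]
ft_force: [-1.1, -3.3, 1.9]
grip_width: 0.0
grasp_force: 2.3
```

Call:
carry_out(
  increments=[0,0.1,0,0,0,0,0.1,0,0,0,0,0.1,0,0,0,0,0.1,0,0,0,0,0.1,0,0,0],
)

```text
clock: 9.28
eef_pos: [0.5691, 0.1518, 0.0412]
tool_rot: [0.853, 0.522, -0.0, -0.0]
ft_force: [-1.9, -3.4, 1.1]
grip_width: -0.0001
grasp_force: 2.1
```

```bash
python3 -c "
from h import *
st();cup('side');cup('scene')"
```

```text
9.275 [0.5691 0.1518 0.0412] F tool [-3.92 -0.14 -1.06]
9.325 [0.5692 0.152  0.0413] F tool [-3.59  0.19 -0.88]
side cup_rim 0.96 [0.5627 0.1384 0.0517] tool cm [-1.5   0.04 -1.04]
side slot_end 0.68 [0.523  0.156  0.0543] tool cm [-1.74 -4.3  -1.3 ]
side slot_corner 0.8 [0.5635 0.1447 0.0502] tool cm [-0.9  -0.17 -0.9 ]
9.525 [0.5692 0.152  0.0413] F tool [-3.8  -0.55 -0.87]
scene cup_rim 0.77 [0.5566 0.1328 0.0507] tool cm [-2.27 -0.25 -0.94]
scene slot_end 0.73 [0.5242 0.1558 0.0501] tool cm [-1.7  -4.18 -0.88]
scene slot_corner 0.72 [0.5535 0.1361 0.0479] tool cm [-2.13 -0.68 -0.67]
```

Call:
carry_out(
  increments=[0,0.1,0,0,0,0,0.1,0,0,0,0,0.1,0,0,0,0,0,0,0,0,0,0,0,0,0],
)

```text
clock: 10.3
eef_pos: [0.5698, 0.1532, 0.0412]
tool_rot: [0.853, 0.522, -0.001, 0.001]
ft_force: [-3.0, -6.2, 3.8]
grip_width: 0.0003
grasp_force: 3.7
```

Call:
carry_out(
  increments=[0,0.1,0,0,0,0,0,0,0,0,0,0.1,0,0,0,0,0,0,0,0,0,0,0,0,0],
)

```text
clock: 10.92
eef_pos: [0.5699, 0.1534, 0.0411]
tool_rot: [0.853, 0.521, -0.003, 0.001]
ft_force: [-5.4, -10.3, 3.5]
grip_width: 0.0005
grasp_force: 6.4
```

```bash
python3 -c "
from h import *
st();cup('wrist');cup('side');p=cup('scene')
cv2.imwrite('pics/s3.png',cv2.resize(bot.camera('side')['pixels'][200:340,190:350],None,fx=4,fy=4,interpolation=2))"
```

```text
10.925 [0.5699 0.1534 0.0411] F tool [-11.66  -0.08  -3.43]
10.975 [0.5698 0.1535 0.0411] F tool [-11.08  -0.85  -4.01]
wrist slot_end 0.7 [0.5228 0.1546 0.0488] tool cm [-2.05 -4.24 -0.76]
wrist slot_corner 0.34 [0.6812 0.2013 0.0013] tool cm [9.36 7.73 3.92]
11.175 [0.5698 0.1535 0.0411] F tool [-11.14   0.13  -4.87]
side cup_rim 0.7 [0.5611 0.1382 0.0512] tool cm [-1.77 -0.08 -1.  ]
side slot_end 0.83 [0.5242 0.1549 0.0515] tool cm [-1.96 -4.13 -1.02]
side slot_corner 0.83 [0.5591 0.1457 0.051 ] tool cm [-1.19 -0.6  -0.98]
11.375 [0.5699 0.1535 0.0411] F tool [-11.57  -0.64  -4.88]
scene cup_rim 0.61 [0.5554 0.1348 0.0501] tool cm [-2.33 -0.44 -0.88]
scene slot_end 0.88 [0.5256 0.1538 0.0508] tool cm [-2.   -3.95 -0.95]
scene slot_corner 0.87 [0.5555 0.1406 0.049 ] tool cm [-1.8  -0.69 -0.78]
```

View pics/s3.png

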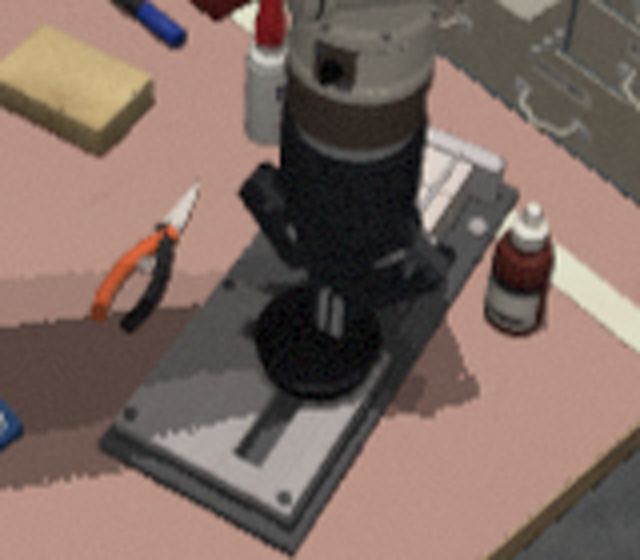

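Call:
carry_out(
  increments=[0,-0.7,0,0,0,0,-0.9,0,0,0,0,0,-0.6,0,0,0,0,-0.5,0,0,0,0,-0.4,0,0],
)

```text
clock: 12.2
eef_pos: [0.5505, 0.1494, 0.0414]
tool_rot: [0.853, 0.522, 0.0, -0.0]
ft_force: [0.5, 1.1, 0.4]
grip_width: -0.0
grasp_force: 0.0
```

Call:
carry_out(
  increments=[0,0,-0.3,0,0,0,0,-0.3,0,0,0,0,-0.3,0,0,0,0,-0.3,0,0,0,0,-0.3,0,0],
)

```text
clock: 12.82
eef_pos: [0.5376, 0.1557, 0.0414]
tool_rot: [0.853, 0.522, 0.0, 0.0]
ft_force: [2.2, -1.6, 0.1]
grip_width: 0.0
grasp_force: 1.0
```

```bash
python3 -c "
from h import *
st();cup('side');p=cup('scene')"
```

```text
12.825 [0.5376 0.1557 0.0414] F tool [-0.48  2.68 -0.09]
12.875 [0.5371 0.1559 0.0414] F tool [0.3  0.73 0.28]
side cup_rim 0.94 [0.5515 0.1435 0.0516] tool cm [-0.45  1.85 -1.02]
side slot_end 0.75 [0.5263 0.1553 0.0527] tool cm [-0.54 -0.94 -1.13]
side slot_corner 0.85 [0.5602 0.143  0.0488] tool cm [-0.1   2.64 -0.74]
13.075 [0.5373 0.1558 0.0414] F tool [ 0.96  1.   -0.64]
scene cup_rim 0.61 [0.5464 0.1421 0.0516] tool cm [-0.8   1.43 -1.02]
scene slot_end 0.71 [0.5232 0.1564 0.0498] tool cm [-0.58 -1.29 -0.84]
scene slot_corner 0.63 [0.555  0.1366 0.0487] tool cm [-0.91  2.44 -0.73]
```

Call:
carry_out(
  increments=[0,0,-0.5,0,0,0,0,-0.5,0,0,0,0,-0.5,0,0,0,0,-0.4,0,0,0,0,-0.3,0,0],
)

```text
clock: 13.85
eef_pos: [0.5176, 0.1658, 0.0413]
tool_rot: [0.853, 0.522, -0.0, 0.0]
ft_force: [2.4, -1.1, 0.2]
grip_width: -0.0001
grasp_force: 1.1
```

Call:
carry_out(
  increments=[0,0,-0.1,0,0,0,0,-0.1,0,0,0,0,-0.1,0,0,0,0,-0.1,0,0,0,0,-0.1,0,0],
)

```text
clock: 14.48
eef_pos: [0.5134, 0.1679, 0.0413]
tool_rot: [0.853, 0.522, 0.0, 0.0]
ft_force: [1.5, -0.4, 0.3]
grip_width: 0.0001
grasp_force: 1.1
```

Call:
carry_out(
  increments=[0,0,-0.1,0,0,0,0,-0.1,0,0,0,0,-0.1,0,0,0,0,0,0,0,0,0,0,0,0],
)

```text
clock: 15.1
eef_pos: [0.5115, 0.1689, 0.0414]
tool_rot: [0.853, 0.522, 0.0, 0.001]
ft_force: [4.6, -3.0, -0.6]
grip_width: -0.0004
grasp_force: 2.0
```

```bash
python3 -c "
from h import *
st();cup('side');p=cup('scene')"
```

```text
15.1 [0.5115 0.1689 0.0414] F tool [-0.58  5.43  0.65]
15.15 [0.5115 0.1689 0.0414] F tool [-0.34  4.44  0.32]
side cup_rim 0.97 [0.5248 0.158  0.0522] tool cm [-0.36  1.68 -1.08]
side slot_end 0.82 [0.5249 0.1546 0.0539] tool cm [-0.67  1.85 -1.24]
side slot_corner 0.77 [0.5589 0.1436 0.051 ] tool cm [-0.1   5.37 -0.94]
15.35 [0.5115 0.1689 0.0414] F tool [-0.13  5.13 -0.05]
scene cup_rim 0.71 [0.5195 0.1513 0.0479] tool cm [-1.21  1.51 -0.64]
scene slot_end 0.63 [0.5257 0.1544 0.0489] tool cm [-0.65  1.92 -0.74]
scene slot_corner 0.66 [0.554  0.1388 0.0488] tool cm [-0.75  5.15 -0.72]
```

Force is beginning to rise at the end; confirm the stop with two more mm.

Call:
carry_out(
  increments=[0,0,-0.1,0,0,0,0,0,0,0,0,0,-0.1,0,0,0,0,0,0,0,0,0,0,0,0],
)

```text
clock: 16.12
eef_pos: [0.5109, 0.1691, 0.0417]
tool_rot: [0.853, 0.522, 0.001, 0.002]
ft_force: [6.4, -4.4, -0.8]
grip_width: 0.0002
grasp_force: 3.3
```

Call:
carry_out(
  increments=[0,0,0.8,0,0,0,-0.3,0.7,0,0,0,0,0,-3,0,0,0,0,-5,0,0,0,0,-5,0],
)

```text
clock: 16.75
eef_pos: [0.5198, 0.1605, 0.1719]
tool_rot: [0.853, 0.522, -0.001, -0.001]
ft_force: [0.8, 0.1, -0.0]
grip_width: 0.0001
grasp_force: 0.0
```

Call:
carry_out(
  increments=[0,0,0,-4,0,0,-5,0,0,0,0,-5,0,0,0,0,-5,0,0,0,0,-4,0,0,0],
)

```text
clock: 17.38
eef_pos: [0.4327, -0.0097, 0.211]
tool_rot: [0.853, 0.522, -0.001, -0.001]
ft_force: [0.5, 0.6, 0.5]
grip_width: 0.0003
grasp_force: 0.0
```

```bash
python3 - <<'E'
from h import *
o,T=st()
for c in ["side","scene","wrist"]:
  p=bot.camera(c); cv2.imwrite(f"pics/{c}9.png",p["pixels"])
  for n in ["cup_rim","slot_end","slot_corner","mould","fence","gate_clamp"]:
    for d in bot.place_of(p,n)[:1]:
      x=w(p,d["xyz"]); print(c,n,round(d["p"],2),x.round(4),"tool cm",((x-o["eef_pos"])@T*100).round(2))
cv2.imwrite("pics/c9.png",np.hstack([cv2.resize(cv2.imread("pics/wrist9.png")[0:200,120:386],(400,300)),cv2.resize(cv2.imread("pics/side9.png")[220:340,200:360],(400,300))]))
E
```

```text
17.375 [ 0.4327 -0.0097  0.211 ] F tool [ 0.79  0.14 -0.51]
side cup_rim 0.78 [0.5269 0.1555 0.0538] tool cm [19.    0.9  15.72]
side slot_end 0.77 [0.5238 0.1541 0.0519] tool cm [18.73  0.69 15.9 ]
side slot_corner 0.67 [0.558 0.145 0.051] tool cm [19.47  4.15 15.99]
side mould 0.76 [0.5973 0.2707 0.0144] tool cm [32.47  1.94 19.65]
side fence 0.86 [0.6241 0.3008 0.0086] tool cm [36.36  2.95 20.24]
side gate_clamp 0.75 [0.553  0.1729 0.0031] tool cm [21.74  2.44 20.78]
scene cup_rim 0.79 [0.5222 0.155  0.0498] tool cm [18.74  0.5  16.11]
scene slot_corner 0.62 [0.5563 0.1352 0.0475] tool cm [18.53  4.44 16.34]
scene mould 0.72 [ 3.396e-01  6.387e-01 -3.000e-04] tool cm [ 53.51 -37.75  21.2 ]
scene fence 0.96 [0.6175 0.2983 0.008 ] tool cm [35.84  2.48 20.3 ]
scene gate_clamp 0.68 [ 0.5503  0.1741 -0.0027] tool cm [21.72  2.14 21.36]
```

View pics/c9.png

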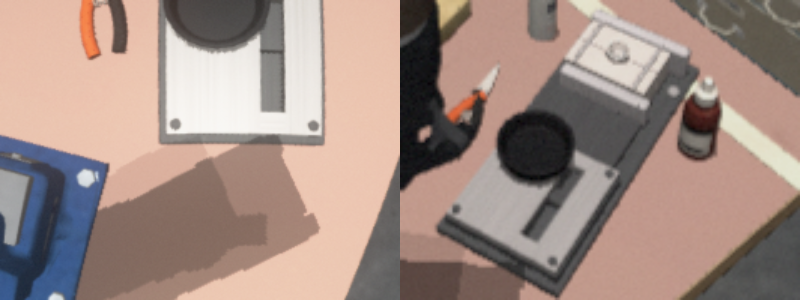

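The side view (right half) shows the cup at about (535,145), off the long leg at the left end of the short leg. The mould at (615,60) sits square between jaw and fence, and the snips and bottles are where they were.

```bash
python3 -c "
from h import *
print(bot.job_done())"
```

```text
the job is handed in; nothing more can be done
None
```

The finger cup is pushed to the end of the short leg and left there, with the mould clamped square between jaw and fence in the last picture; the job is handed in and no verdict was returned.

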